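Close the boring jig and hold the aligning rod through both bushings

ROBOT

A 7-joint arm with a two-finger parallel gripper is mounted at the origin on the work surface. World frame = base frame: x ahead of the robot, y to its left, z up, the work surface at z = 0. Lengths are in m, angles in rad, forces in N, time in s.
With the tool pointing down it reaches from about 0.425 to 0.8 m from the base axis. Payload 8.3 kg.
Tool frame: the origin (TCP) lies between the finger pads; the fingertips stand 8 mm ahead of it and the grasp point (between the pads) lies 11 mm behind it (ctrl.tip_reach is the distance from the TCP to the fingertips, in m); y points along the fingers, z is the direction in which the jaws open and shut, and the axes are right-handed (so a half turn about y gives the same grasp; the last joint's range is limited). The gripper opens to 85 mm and grips with 20 to 120 N. Pads are 22 mm wide; open, the fingers measure 114 mm over their backs; the gripper's body (76 mm by 85 mm) begins 54 mm behind the grasp point. The pads swing forward as they close: fully open they stand 13 mm farther back than shut.
Start: joints at [1.134, 0.383, 0.016, 1.37, -0.006, 1.388, -0.046], TCP at [0.228, -0.582, 0.239] pointing down, gripper open.
Joint ranges: [-2.95, 2.95], [-0.25, 2.06], [-1.52, 1.56], [0.18, 2.33], [-1.44, 4.58], [0.02, 2.06], [-3.01, 3.01]. Speed limits (rad/s): [2.39, 2.39, 3.01, 3.01, 3.14, 3.14, 3.14].

INTERFACE

Orientations are given as a unit quaternion [x, y, z, w].
In Python, from bench import ctrl gives the robot as it stands. The module is installed in compiled form; this text tells all that it offers.
- The arm moves only by the tool servo_tool, never from a script. Its argument "deltas" is text: rows parted by semicolons, each of 4 numbers parted by spaces: the shift along the tool's x, y, z in units of 1 m (1.0 is 1 m), then the turn about the tool's y in units of 180 degrees (1.0 is 180 degrees). A call has 1 to 20 rows; each row is the pose to reach, as a shift and turn from the pose commanded when the call began, along the tool's axes at that moment, turning the shorter way round; what a row does not reach only later rows make up. A row lasts 1/8 s, in which the tool goes at most 62.5 mm and 10.7 degrees, less where a joint would pass 70% of its speed; a pose out of reach is approached as far as the arm can. A call with a number of a shift or a turn outside -1 to 1 is refused whole. A call with a gripper value outside its range is refused whole. "claw" is the closure, from 0 (fully open) to 1 (shut), set as the call begins (left out, the last holds). The fingers move at their own pace and stop on an object; "grip_force" is the grip in N (left out, the last holds). Time passes only in rows, so rows that repeat a pose let the fingers close. It gives the time, the measured TCP pose, the force and the opening at its end, in the units of the state.
- ctrl.observe(): the state, without advancing time (a new reading comes with each control period).
- ctrl.capture(name): name is "side" or "top"; returns the picture (384x512x3 uint8, red, green, blue); there is no depth.
- ctrl.get_calibration(name): a dict with "fovy" (degrees; the focal length in pixels is half the picture's height over the tangent of half this angle, whatever the lens; pixels are square), "cx", "cy" (the principal point, pixels), "cam_to_world" (4x4, takes a point from camera to world coordinates). Camera axes: x right, y up, looking along -z (the intrinsics and any distortion apply to the point x, -y, -z); pixel columns grow to the right and rows downward; lengths in m; the calibration is good to about 2 mm. A picture is of the moment at which its call begins. get_calibration takes no time and is no camera call.
- ctrl.finish_job(): hands the job in, once; it reports no verdict.
The state is a dict: "clock": time; "q": joint angles; "dq": joint speeds; "joint_torque": joint torques, N m; "eef_pos": TCP position; "orientation": TCP orientation; "force": force on the tool from outside, world axes, zero at the start; "wrist_torque": the same for the moment, N m; "opening": opening from 0.0 (shut) to 1.0 (fully open).
Only numpy, scipy, OpenCV 4.12 (cv2) and the standard library are available. Lean on these libraries where they do the work, as an engineer would, in place of code of your own. Each camera call takes 0.05 s, during which the arm holds its last target. There are 200 camera calls.

TASK

The turned wooden ring is already loaded in the boring jig: swing the jig's hinged plywood leaf fully shut over it. Then take the steel aligning rod by its wooden handle out of its holder and thread it straight down through the bushing in the leaf and on through the bushing below, until its tip sticks out beneath the lower bushing but stays clear of the bench. Finish while still holding the rod there, not resting on anything, and leave the bowl, mallet and jar where they are.

Things in the scene. Friction and masses are not known exactly. Their poses are not given: they have to be found in the camera images.
- jig: Fixed plywood jig. Origin on the bench under the vertical axis of both bushings; y towards the hinge. Side walls 100 mm wide (x), 109 high, centred at y +-76 mm; feet 140 mm (x) out to y +-98; open along x. A fixed shelf 47 to 59 mm up holds the lower bushing and the loaded wooden ring (90 mm outside, 40 mm hole, top 77 mm up). Below the shelf it is empty down to the bench.
- bush_low (a point): Centre of the top mouth of the lower bushing, 65 mm above the bench. Steel tube 28 mm outside, bore 15.6 mm, 20 mm long (from 45 to 65 mm above the bench), axis vertical.
- leaf (a joint): Hinge of the jig's leaf, rad: 0 fully shut (level); 0.9 to 1.3 at the start (leaning up from the hinge over the jig, not past upright). A stiff hinge: the leaf stays where it is left; a push of about 2 to 5 N square to the plate near its free edge shuts it.
- leaf_hinge (a point): On the hinge axis (the jig's x), middle of the leaf's width, 117 mm above the bench, at jig y = 90 mm. Axes turn with the leaf: y from free edge to hinge, z out of its outer face (up when shut). Leaf: plate 100 mm wide, 14 thick (axis at mid thickness), 5 to 175 mm from the axis; outer face plain between its bushing and free edge; two rubber feet 23 mm long on the inner face.
- leaf_edge (a point): Middle of the leaf's free edge on its outer face, 175 mm from the hinge axis. Same axes as leaf_hinge. 124 mm above the bench when shut.
- bush_up (a point): Centre of the outer (top when shut) mouth of the leaf's bushing, 90 mm from the hinge axis. Steel tube 28 mm outside, bore 15.6, 22 long, standing 4 mm out of each face; when shut it spans 106 to 128 mm above the bench, right above the lower bushing. Same axes as leaf_hinge.
- stand: Fixed light wooden rod holder: foot 110 x 110 x 16 mm, column 64 x 64 mm, top 140 mm above the bench, with one vertical hole of 15.5 mm bore all the way down the column, in which the rod hangs. Origin on the bench under the hole; z up.
- rod: Loose aligning rod, about 0.11 to 0.22 kg: steel shaft 12 mm in diameter and 125 mm long below a round wooden handle 28 mm in diameter and 50 mm tall. Origin at the centre of the handle's underside; z along the rod towards the handle's top. At the start it hangs upright in the holder, handle's underside on the holder's top, 140 mm above the bench.
- rod_tip (a point): Centre of the rod's tip, 125 mm below the rod's origin. The last 13 mm taper from 12 mm to 4.4 mm in diameter.
- bowl: Bystander: loose dark wooden bowl, 120 mm across, 50 mm high; origin at the centre of its underside. On the far part of the bench.
- mallet: Bystander: loose wooden mallet lying down, about 250 mm long along its x (head of 70 mm diameter and 100 mm length to +x, handle to -x); origin on the bench where the head begins.
- wax: Bystander: loose amber jar with steel cap, 68 mm across, 60 mm high; origin at the centre of its underside.
Things that resemble listed ones, but are neither listed nor needed, are in the scene too. What is meant by the rod is not pink or purple, and is the smaller of those in its own colour.

How it is judged:
By the outcome, as a careful person would: the job done as asked, in the order asked, and still so for the second after the job is handed in, while the arm keeps its last pose, push and grip.
It also fails if it takes over 69 s, if anything falls off the work surface, if the arm or the gripper's body presses on something with over 40 N, if the wrist force passes 120 N, or if a joint passes its speed limit or range.

## Working session

There is one attempt and no reset: what is moved stays moved. The work goes in short steps, Python scripts to look and compute and a tool call to move; the robot and the scene stay as the last step left them, time stands still between calls to the robot, and variables do not carry over. Pictures are saved under pics/ and viewed, about 8 in all and at most 12, crops included, and the job is handed in when it is done.

Besides the shell and the picture viewer there is one more tool, called after ">>>" by a JSON object that holds its "fn" and its "kwargs". servo_tool: Moves the arm, as the interface text tells. Shifts and turns lie within -1 to 1; 1 stands for 1 m of shift or 180 degrees of turn. Its arguments: {"type":"object","properties":{"deltas":{"type":"string"},"claw":{"type":"number"},"grip_force":{"type":"number"}},"required":["deltas"]}

```bash
mkdir -p pics; python3 - <<'E'
from bench import ctrl
import cv2,numpy as np
np.set_printoptions(precision=4,suppress=True)
s=ctrl.observe(); print(s['clock'],s['eef_pos'],s['orientation'],s['force'],s['opening'],ctrl.tip_reach)
for n in('side','top'):
    c=ctrl.get_calibration(n); print(n,c)
    im=ctrl.capture(n); cv2.imwrite(f'pics/{n}0.png',im[:,:,::-1])
a=[cv2.imread(f'pics/{n}0.png') for n in('side','top')]
E
```

```text
0.0 [ 0.2281 -0.5813  0.2382] [-0.1316  0.6955 -0.6941  0.1313] [-0.8125 -0.3246 -0.1559] 1.0027319952525788 0.008
side {'fovy': 57.90238205951939, 'cx': 255.60957482507075, 'cy': 193.77449640277422, 'cam_to_world': array([[ 0.9853,  0.1061, -0.1342,  0.5065],
       [-0.1703,  0.6828, -0.7105, -0.5629],
       [ 0.0162,  0.7229,  0.6908,  0.6215],
       [ 0.    ,  0.    ,  0.    ,  1.    ]])}
top {'fovy': 48.606419755625716, 'cx': 252.5524134800433, 'cy': 186.97599542970897, 'cam_to_world': array([[ 0.0492,  0.9768, -0.2085,  0.3848],
       [-0.9988,  0.0485, -0.0087, -0.0359],
       [ 0.0016,  0.2087,  0.978 ,  1.1143],
       [ 0.    ,  0.    ,  0.    ,  1.    ]])}
```

View pics/side0.png

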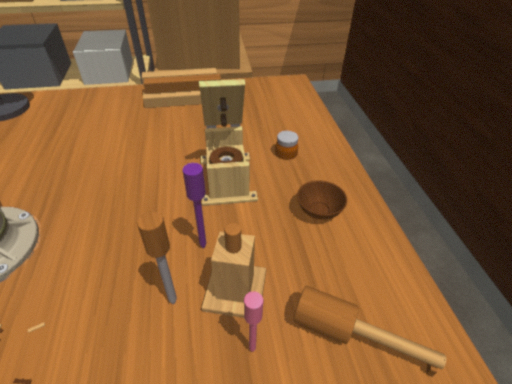

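View pics/top0.png

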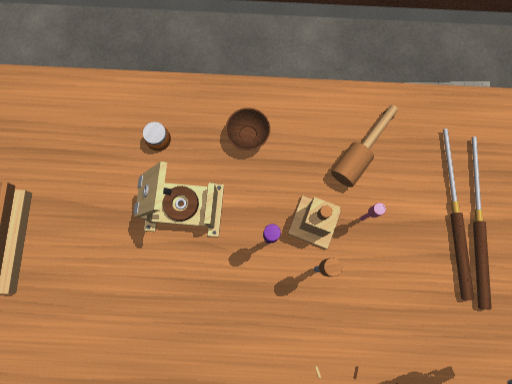

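Side view: jig at about (228,150), leaf leaning up, stand (235,265) with the brown rod; lookalikes (purple, pink, larger brown) stand nearby. I'll enlarge both.

```bash
python3 - <<'E'
import cv2
a=cv2.imread('pics/side0.png')
l=cv2.resize(a[70:215,180:280],None,fx=4,fy=4,interpolation=2)
r=cv2.resize(a[205:350,190:290],None,fx=4,fy=4,interpolation=2)
cv2.imwrite('pics/c1.png',cv2.hconcat([l,r]))
b=cv2.imread('pics/top0.png')
l=cv2.resize(b[155:245,130:230],None,fx=4,fy=4,interpolation=2)
r=cv2.resize(b[185:275,275:375],None,fx=4,fy=4,interpolation=2)
cv2.imwrite('pics/c2.png',cv2.hconcat([l,r]))
E
```

```text
(no output)
```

View pics/c1.png

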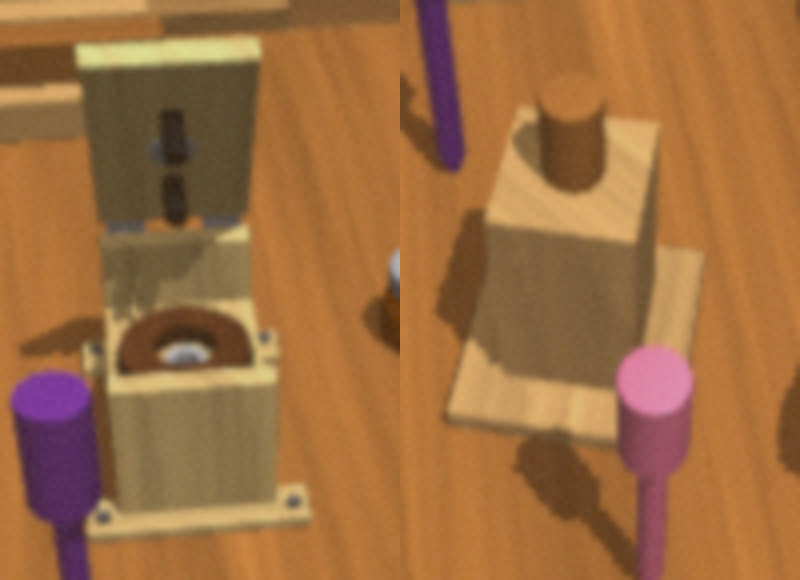

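View pics/c2.png

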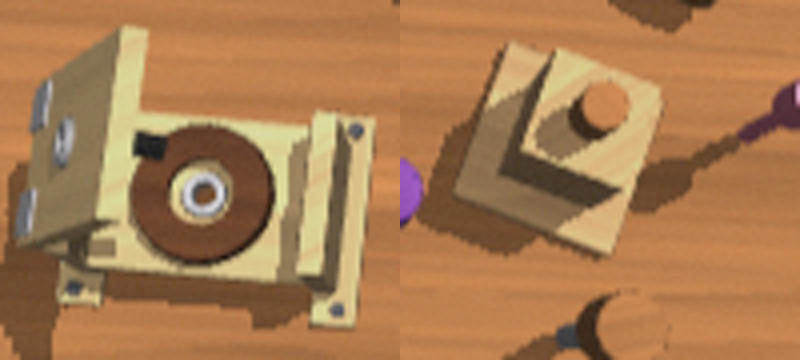

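Crops: leaf leaning up with its free edge at side (199..245, 80) and top (157..167,162..214). The lower bushing is at top (181,204) and the rod handle's top disc at side (233,229) and top (326.5,211). Next is a fit to these.

```bash
cat > h.py <<'E'
from bench import ctrl
import numpy as np
from scipy.optimize import least_squares
from scipy.spatial.transform import Rotation as R
np.set_printoptions(precision=4,suppress=True)
C={n:ctrl.get_calibration(n) for n in('side','top')}
def proj(n,p):
    c=C[n];M=np.linalg.inv(c['cam_to_world']);q=np.atleast_2d(p)@M[:3,:3].T+M[:3,3]
    f=192/np.tan(np.radians(c['fovy']/2))
    return np.c_[c['cx']+f*q[:,0]/-q[:,2],c['cy']-f*q[:,1]/-q[:,2]]
def tri(a,b,z=None):
    r=lambda p:np.r_[(proj('side',p)-a).ravel(),(proj('top',p)-b).ravel()] 
    s=least_squares(r,[.5,0,.1]);return s.x,s.fun
def onz(n,uv,z):
    return least_squares(lambda p:(proj(n,[p[0],p[1],z])-uv).ravel(),[.5,0]).x
E
python3 - <<'E'
from h import *
def leaf(x,s,n,th): return [x,.09-s*np.cos(th)+n*np.sin(th),.117+s*np.sin(th)+n*np.cos(th)]
def res(p,pr=0):
    X,Y,yaw,th,t,h=p
    L=[('side',[-.07,-.098,0],202.75,204.5),('side',[.07,-.098,0],258,200),
    ('side',[-.05,-.076-t,.109],207,167.5),('side',[.05,-.076-t,.109],249.5,166.2),
    ('side',leaf(-.05,.175,.007,th),199,81),('side',leaf(.05,.175,.007,th),245,79.5),
    ('side',leaf(-.05,.175,-.007,th),199.75,87),('side',leaf(.05,.175,-.007,th),244.5,85.5),
    ('top',leaf(.05,.175,.007,th),160.5,161.75),('top',leaf(.05,.175,-.007,th),167.25,163),
    ('top',leaf(-.05,.175,.007,th),154.25,214.5),('top',leaf(-.05,.175,-.007,th),160.5,212.5),
    ('top',leaf(0,.09,.011,th),146.25,190),
    ('top',[.07,-.098,h],224,184.5),('top',[-.07,-.098,h],218,236.75),
    ('top',[0,0,.065],181.25,203.75),('top',[0,0,.077],180.5,203.25),('side',[0,0,.065],226.25,158)]
    o=[]
    for n,q,u,v in L:
        w=R.from_euler('z',yaw).apply(q)+[X,Y,0]
        o.append((proj(n,w)-[u,v])[0])
    o=np.array(o)
    if pr: print(o)
    return o.ravel()
s=least_squares(res,[.5,.1,0,1.1,.008,.01],loss='soft_l1'); print(s.x); res(s.x,1)
print('rod top',tri([233,229.25],[326.5,211]))
c=np.array([[221,231.75],[254.5,235.5],[250,265.5],[212,261.25]])
print('stand',[onz('side',x,.14) for x in c],'top',[onz('top',x,.14) for x in [[314.25,197.5],[340.75,207.5],[331.25,232],[305,222.5]]])
print('rod@.19',onz('side',[233,229.25],.19),onz('top',[326.5,211],.19))
for n,a,b in[('purple',[194,168],[272,232]),('pink',[254,296],[378,209.5]),('brown',[153,221],[332,267])]: print(n,tri(a,b))
print(onz('side',[252,349],0),onz('side',[172,300],0),onz('side',[202,246],0),'wax',onz('top',[154,131],.06),'bowl',onz('top',[248,127],.05),'mallet',onz('top',[352,165],.035),onz('top',[392,110],.035))
E
```

```text
[ 0.5598  0.1521 -0.0273  1.0635  0.0133 -0.0087]
[[-1.032   0.7914]
 [-0.8202  0.2683]
 [-0.9675  1.2048]
 [-0.4277 -0.8813]
 [-1.0753  0.3913]
 [-1.5724 -0.3769]
 [-1.3775 -0.0853]
 [-0.3912 -0.9484]
 [ 0.4114 -1.2211]
 [ 0.2437 -1.1427]
 [ 0.5912 -5.8599]
 [ 1.1292 -2.8629]
 [-1.5099 -0.1502]
 [-0.2557  0.0267]
 [ 0.9293 -0.484 ]
 [-0.941  -1.2412]
 [-0.9887 -1.5794]
 [-0.8372  0.4626]]
rod top (array([ 0.5389, -0.193 ,  0.1867]), array([-0.7377,  0.2098, -0.0412, -1.0365]))
stand [array([ 0.5217, -0.1554]), array([ 0.5797, -0.1735]), array([ 0.5617, -0.2351]), array([ 0.5006, -0.2167])] top [array([ 0.5746, -0.1721]), array([ 0.554, -0.234]), array([ 0.4961, -0.2126]), array([ 0.515 , -0.1519])]
rod@.19 [ 0.5398 -0.1955] [ 0.536  -0.1926]
purple (array([ 0.4837, -0.0729,  0.2248]), array([-1.3581,  0.384 , -0.1363, -1.6615]))
pink (array([ 0.5531, -0.3103,  0.1736]), array([-1.4383,  0.4091, -0.0879, -2.3527]))
brown (array([ 0.4186, -0.1972,  0.2321]), array([-1.5611,  0.435 , -0.4208, -2.236 ]))
[ 0.5534 -0.3135] [ 0.4145 -0.1947] [ 0.4802 -0.0715] wax [0.7459 0.2375] bowl [ 0.7727 -0.0064] mallet [ 0.6868 -0.2842] [ 0.8459 -0.3921]
```

```bash
cat >> h.py <<'E'
def rel(tgt,jaw=None):
    """tool-axis shift and turn (units) from the present pose to world tgt, jaw axis heading in deg"""
    s=ctrl.observe();r=R.from_quat(s['orientation']);A=r.as_matrix()
    d=A.T@(np.array(tgt)-s['eef_pos']);t=0
    if jaw is not None:
        z=A[:,2];cur=np.degrees(np.arctan2(z[1],z[0]));dd=(jaw-cur+90)%180-90
        t=dd*np.sign(A[2,1])/180   # tool y down -> sign -1
    return np.r_[d,t]
E
python3 - <<'E'
from h import *
s=ctrl.observe();A=R.from_quat(s['orientation']).as_matrix();print(A, s['q'])
print(rel([.4,-.45,.36],0)); print(rel([.56,.265,.36],-1.5))
E
```

```text
[[-0.9309 -0.0007  0.3652]
 [-0.3652  0.0016 -0.9309]
 [ 0.0001 -1.     -0.0018]] [ 1.1341  0.3842  0.0164  1.3711 -0.0063  1.3882 -0.0465]
[-0.208  -0.1215 -0.0598 -0.381 ]
[-0.6181 -0.1205 -0.6669 -0.3727]
```

>>> {"fn": "servo_tool", "kwargs": {"deltas": "-0.02 -0.06 -0.01 -0.05; -0.06 -0.12 -0.03 -0.1; -0.356 -0.12 -0.162 -0.373; -0.356 -0.12 -0.162 -0.373; -0.356 -0.12 -0.162 -0.373; -0.356 -0.12 -0.162 -0.373; -0.356 -0.12 -0.162 -0.373; -0.356 -0.12 -0.162 -0.373; -0.54 -0.12 -0.412 -0.373; -0.54 -0.12 -0.412 -0.373; -0.54 -0.12 -0.412 -0.373; -0.54 -0.12 -0.412 -0.373; -0.54 -0.12 -0.412 -0.373; -0.54 -0.12 -0.412 -0.373; -0.618 -0.12 -0.667 -0.373; -0.618 -0.12 -0.667 -0.373; -0.618 -0.12 -0.667 -0.373; -0.618 -0.12 -0.667 -0.373; -0.618 -0.12 -0.667 -0.373; -0.618 -0.12 -0.667 -0.373", "claw": 1}}

```text
clock: 2.6
eef_pos: [0.5601, 0.2647, 0.3587]
orientation: [-0.494, 0.506, -0.506, 0.493]
force: [-0.1, -1.3, 0.2]
opening: -0.001
```

>>> {"fn": "servo_tool", "kwargs": {"deltas": "0.03 0.05 0 0; 0.05 0.089 0 0; 0.05 0.089 0 0; 0.077 0.09 0 0; 0.085 0.0935 0 0; 0.091 0.097 0 0; 0.098 0.1015 0 0; 0.1045 0.106 0 0; 0.111 0.111 0 0; 0.117 0.116 0 0; 0.1225 0.121 0 0; 0.128 0.127 0 0; 0.138 0.139 0 0; 0.147 0.152 0 0; 0.1545 0.166 0 0; 0.1605 0.1805 0 0; 0.165 0.1955 0 0; 0.168 0.211 0 0; 0.168 0.211 0 0"}}

```text
clock: 4.97
eef_pos: [0.5549, 0.0965, 0.1466]
orientation: [-0.494, 0.507, -0.506, 0.493]
force: [0.2, 0.1, 0.8]
opening: -0.002
```

```bash
python3 - <<'E'
from h import *
import cv2
a=ctrl.capture('side')[60:220,150:310,::-1];b=ctrl.capture('top')[150:310-0,100:260,::-1]
cv2.imwrite('pics/s1.png',cv2.resize(cv2.hconcat([a,b]),None,fx=2.5,fy=2.5,interpolation=2))
print(ctrl.observe()['eef_pos'],ctrl.observe()['force'])
E
```

```text
[0.5557 0.0973 0.1483] [-0.5128  0.6332  0.4163]
```

View pics/s1.png

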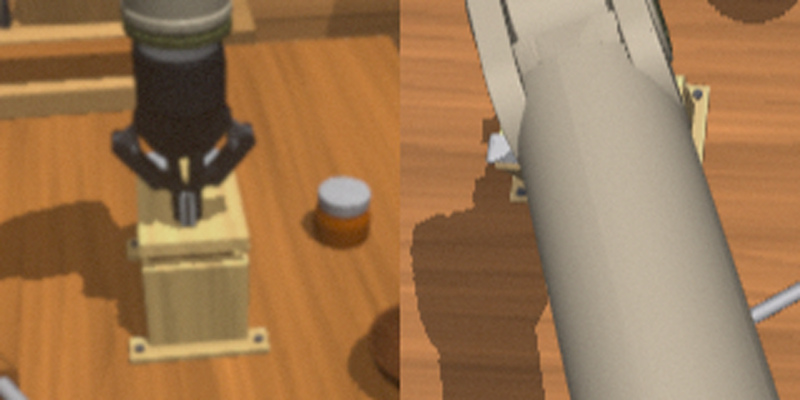

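The leaf followed and is nearly shut, with a small gap above the near wall. Now I'll press it home.

>>> {"fn": "servo_tool", "kwargs": {"deltas": "0.001 0.006 0 0; 0.002 0.01 0 0; 0.002 0.013 0 0; 0.002 0.015 0 0; 0.002 0.017 0 0; 0.002 0.018 0 0; 0.002 0.018 0 0"}}

```text
clock: 5.95
eef_pos: [0.556, 0.0947, 0.132]
orientation: [0.493, -0.506, 0.507, -0.494]
force: [-5.8, -1.6, 13.4]
opening: 0.002
```

>>> {"fn": "servo_tool", "kwargs": {"deltas": "0 0.002 0 0; 0 0.002 0 0; 0 0.002 0 0"}}

```text
clock: 6.32
eef_pos: [0.5561, 0.0948, 0.1318]
orientation: [0.493, -0.505, 0.507, -0.494]
force: [-12.2, -3.8, 29.4]
opening: -0.005
```

Hard stop at z=0.132, as the geometry predicts (0.124 + 0.008), so the leaf is shut. Now lift off and go above the rod.

>>> {"fn": "servo_tool", "kwargs": {"deltas": "0 -0.06 0 0; 0 -0.12 0 0; 0 -0.17 0 -0.03; 0 -0.17 0 -0.08; 0.289 -0.17 -0.0105 -0.258; 0.289 -0.17 -0.0105 -0.258; 0.289 -0.17 -0.0105 -0.258; 0.289 -0.17 -0.0105 -0.258; 0.289 -0.17 -0.0105 -0.258; 0.289 -0.17 -0.0105 -0.258; 0.289 -0.17 -0.0105 -0.258; 0.289 -0.17 -0.0105 -0.258", "claw": 0.3, "grip_force": 60}}

```text
clock: 7.82
eef_pos: [0.5383, -0.1918, 0.2984]
orientation: [-0.653, 0.27, -0.27, 0.654]
force: [-0.4, 0.0, 0.2]
opening: 0.703
```

```bash
python3 - <<'E'
from h import *
import cv2
a=ctrl.capture('side')[100:340,130:290,::-1];b=ctrl.capture('top')[130:250,110:230,::-1]
cv2.imwrite('pics/s2.png',cv2.hconcat([cv2.resize(a,(400,600),interpolation=2),cv2.copyMakeBorder(cv2.resize(b,(400,400),interpolation=2),0,200,0,0,0)]))
s=ctrl.observe();print(s['clock'],s['eef_pos'],s['q'],rel([.538,-.194,.168],45),s['opening'])
E
```

```text
7.925 [ 0.5383 -0.1921  0.2985] [ 0.697   0.2896 -0.5258  1.3989  0.1441  1.491   0.966 ] [ 0.0011  0.1305 -0.0016  0.0008] 0.7008133767519245
```

View pics/s2.png

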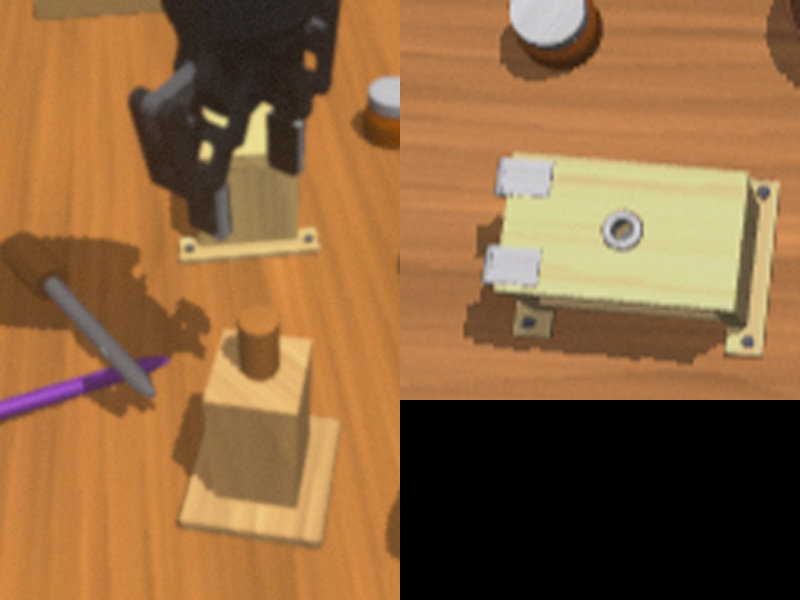

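Leaf shut, bushing mouth at top-view pixel (176.6,199). The free-standing lookalikes have toppled; they are not near my path. The rod is still upright in its holder. Grasping now.

>>> {"fn": "servo_tool", "kwargs": {"deltas": "0.001 0.04 -0.001 0; 0.001 0.08 -0.001 0; 0.001 0.11 -0.001 0; 0.001 0.13 -0.001 0; 0.001 0.138 -0.001 0; 0.001 0.138 -0.001 0"}}

```text
clock: 8.68
eef_pos: [0.5381, -0.1947, 0.1604]
orientation: [-0.653, 0.27, -0.27, 0.653]
force: [-0.8, 0.1, -0.0]
opening: 0.697
```

>>> {"fn": "servo_tool", "kwargs": {"deltas": "0 0 0 0; 0 0 0 0; 0 0 0 0; 0 0 0 0; 0 0 0 0; 0 0 0 0; 0 0 0 0; 0 0 0 0", "claw": 1, "grip_force": 60}}

```text
clock: 9.68
eef_pos: [0.5388, -0.1951, 0.1614]
orientation: [-0.653, 0.27, -0.271, 0.653]
force: [1.1, 0.8, 6.8]
opening: 0.315
```

>>> {"fn": "servo_tool", "kwargs": {"deltas": "0 -0.01 0 0; 0 -0.025 0 0; 0 -0.045 0 0; 0 -0.065 0 0; 0 -0.09 0 0; 0 -0.115 0 0; 0 -0.14 0 0; 0 -0.155 0 0; 0 -0.16 0 0; 0 -0.16 0 0; 0 -0.16 0 0"}}

```text
clock: 11.05
eef_pos: [0.5375, -0.1952, 0.3193]
orientation: [0.653, -0.271, 0.27, -0.653]
force: [-0.6, 0.4, -2.4]
opening: 0.315
```

```bash
python3 - <<'E'
from h import *
s=ctrl.observe();print(s['clock'],s['eef_pos'],s['force'],s['opening'],s['q'])
print('bush_up top',onz('top',[176.6,199],.128))
print(rel([.559,.151,.321],45), rel([.559,.06,.321],45))
E
```

```text
11.05 [ 0.5375 -0.1952  0.3193] [-0.6066  0.3766 -2.4231] 0.3152905196941582 [ 0.6969  0.2879 -0.5242  1.3552  0.1424  1.5376  0.971 ]
bush_up top [0.5573 0.1503]
[-0.2296 -0.0016  0.26   -0.    ] [-0.1653 -0.0016  0.1956 -0.    ]
```

>>> {"fn": "servo_tool", "kwargs": {"deltas": "-0.03 -0.002 0.035 0; -0.065 -0.002 0.074 0; -0.105 -0.002 0.12 0; -0.15 -0.002 0.17 0; -0.19 -0.002 0.215 0; -0.22 -0.002 0.249 0; -0.2295 -0.002 0.26 0; -0.2295 0.01 0.26 0; -0.2295 0.028 0.26 0; -0.2295 0.028 0.26 0; -0.2295 0.028 0.26 0"}}

```text
clock: 12.42
eef_pos: [0.5598, 0.1494, 0.2925]
orientation: [0.653, -0.271, 0.271, -0.653]
force: [-0.3, -0.5, -1.7]
opening: 0.315
```

```bash
python3 - <<'E'
from h import *
import cv2
a=ctrl.capture('side');b=ctrl.capture('top')
cv2.imwrite('pics/side3.png',a[:,:,::-1]);cv2.imwrite('pics/top3.png',b[:,:,::-1])
a=a[90:190,190:265,::-1];b=b[160:235,140:215,::-1]
cv2.imwrite('pics/s3.png',cv2.hconcat([cv2.resize(a,(450,600),interpolation=2),cv2.copyMakeBorder(cv2.resize(b,(350,350),interpolation=2),0,250,0,0,0)]))
s=ctrl.observe();print(s['clock'],s['eef_pos'],s['force'])
t=s['eef_pos'];print(proj('side',[t[0],t[1],t[2]-.1455]),proj('side',[.559,.151,.128]))
E
```

```text
12.525 [0.5599 0.1503 0.2931] [-0.4735 -0.6046 -2.1462]
[[224.0428 131.9142]] [[224.0034 138.489 ]]
```

View pics/s3.png

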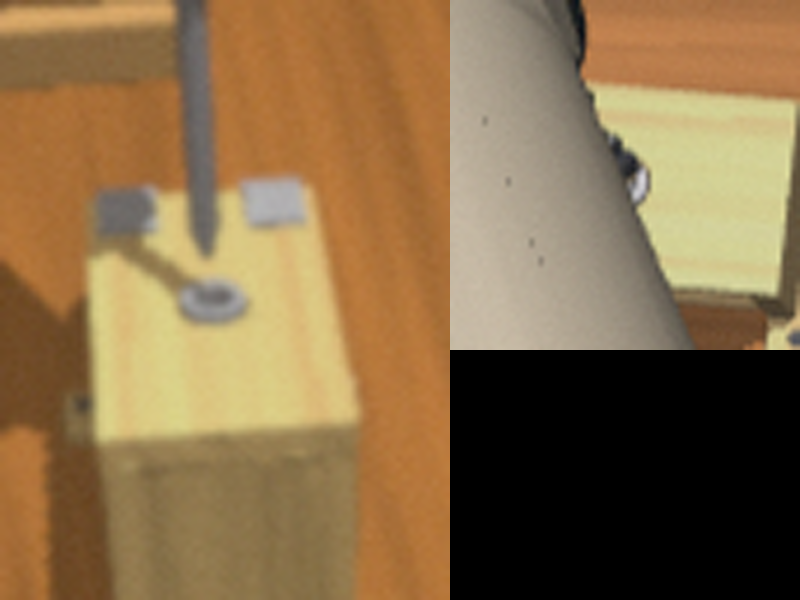

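Side view: tip at (224,132.7), mouth centre at (225.3,139.7), so the tip needs about +2.5 mm in x and -1 mm in y. I'll correct that and enter the bushing slowly.

>>> {"fn": "servo_tool", "kwargs": {"deltas": "0.0025 0 0.001 0; 0.0025 0 0.001 0; 0.0025 0.01 0.001 0; 0.0025 0.016 0.001 0; 0.0025 0.022 0.001 0; 0.0025 0.028 0.001 0; 0.0025 0.034 0.001 0; 0.0025 0.034 0.001 0; 0.0025 0.034 0.001 0"}}

```text
clock: 13.65
eef_pos: [0.5621, 0.1499, 0.2585]
orientation: [-0.653, 0.271, -0.271, 0.653]
force: [-0.1, -0.5, -1.8]
opening: 0.311
```

>>> {"fn": "servo_tool", "kwargs": {"deltas": "0 0.006 0 0; 0 0.013 0 0; 0 0.02 0 0; 0 0.027 0 0; 0 0.034 0 0; 0 0.04 0 0; 0 0.044 0 0; 0 0.044 0 0"}}

```text
clock: 14.65
eef_pos: [0.5619, 0.1498, 0.214]
orientation: [0.653, -0.271, 0.27, -0.653]
force: [-0.6, 0.2, -1.7]
opening: 0.318
```

>>> {"fn": "servo_tool", "kwargs": {"deltas": "0 0.004 0 0; 0 0.009 0 0; 0 0.014 0 0; 0 0.018 0 0; 0 0.018 0 0; 0 0.018 0 0"}}

```text
clock: 15.4
eef_pos: [0.5621, 0.1499, 0.1965]
orientation: [-0.653, 0.271, -0.271, 0.653]
force: [-0.6, -0.4, -1.7]
opening: 0.311
```

>>> {"fn": "servo_tool", "kwargs": {"deltas": "0 0.004 0 0; 0 0.009 0 0; 0 0.014 0 0; 0 0.019 0 0; 0 0.024 0 0; 0 0.027 0 0; 0 0.027 0 0; 0 0.027 0 0; 0 0.027 0 0"}}

```text
clock: 16.52
eef_pos: [0.5621, 0.1499, 0.1695]
orientation: [-0.653, 0.27, -0.271, 0.653]
force: [1.1, -0.4, -2.3]
opening: 0.312
```

```bash
python3 - <<'E'
from h import *
import cv2
a=ctrl.capture('side');b=ctrl.capture('top')
c=a[110:215,185:275,::-1]
cv2.imwrite('pics/s4.png',cv2.hconcat([cv2.resize(c,(384,448),interpolation=2),cv2.copyMakeBorder(cv2.resize(a[:,:,::-1],(416,312)),0,136,0,0,0)]))
s=ctrl.observe();print(s['clock'],s['eef_pos'],s['force'],s['wrist_torque'],s['opening'])
t=s['eef_pos'];print(proj('side',[t[0],t[1],t[2]-.0205]))
E
```

```text
16.625 [0.5621 0.1499 0.1695] [-0.6133 -0.3024 -1.6156] [ 0.0083 -0.0635  0.0285] 0.30925417708088265
[[224.9092 131.4053]]
```

View pics/s4.png

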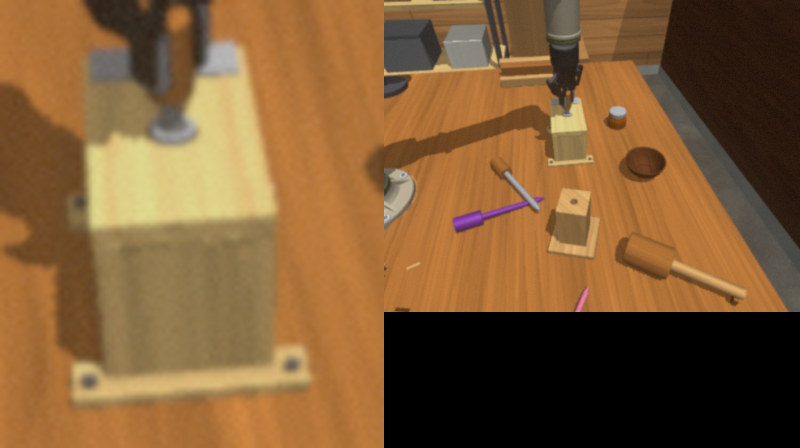

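The rod is through the bushing with its handle clear above it, and the load is only its own weight (about 2 N). Bowl, mallet and jar are unmoved. Handing in.

```bash
python3 -c "
from bench import ctrl
print(ctrl.finish_job())"
```

```text
the job is handed in; nothing more can be done
None
```

The leaf is shut and the rod is threaded down through both bushings. I handed the job in at about 16.6 s with the gripper still holding the rod.

- **Leaf:** I pushed it shut until it hit a hard stop, with the fingertips at 124 mm, which is the height given for shut. The peak push was about 29 N with the fingertips. The last picture shows it still shut.
- **Rod:** By arm position, the tip is about 24 mm above the bench, so about 21 mm below the lower bushing. That comes from the arm's height and the grip, because the tip itself is hidden inside the jig. The handle's underside is about 21 mm above the upper bushing, and the last picture agrees to within a few mm. The tool feels only about 2 N, roughly the rod's weight, with almost no side force, so the rod is not resting on anything.
- **Other items:** Bowl, mallet and jar look unmoved in the last picture. The stray purple, pink and larger brown rods stood on their tips at the start and had fallen over by later pictures. My path ran well above them and no contact force showed in the readings after each move, so they probably fell by themselves, but I did not see it happen.
- **Disagreement:** The two cameras differed by about 2–4 mm along x. I corrected about 2.5 mm from the side view before inserting, and the rod went in without side force.

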